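# Roll a capped pipe coupling into a V-block and slide it to the end stop

### The job

With the fingertips alone, push the capped pipe coupling that lies in front of the blue V-block by its side, so that it rolls along the bench, up the ramp and down into the V groove. Then push on its end to slide it along the groove until it rests against the dark end stop, and leave it lying there. Never grasp it, lift it or stand it on end, and leave the loose yellow cap and the screwdriver where they are.

Things in the scene. Friction and masses are not known exactly. Their poses are not given: they have to be found in the camera images.
- pipe_coupling: The workpiece: a bagged pipe coupling, dark in the middle with a grey flange and a yellow cap on each end, lying on its side; loose, 0.43 to 0.81 kg. A cylinder 68 mm in diameter and 92 mm long. The body's y axis runs along the cylinder; at the start its z axis is up, and it turns as it rolls. The origin lies on the rim of the cylinder, so use point coupling_center for its position.
- coupling_center (a point): The centre of the coupling, on its axis, midway between the end faces (46 mm to each end, 34 mm to the side). 34 mm above the bench while it lies there. A little rolling friction stops it soon after a slow push ends.
- v_block: Blue and steel V-block of folded plate, fixed to the bench, turned by up to 0.4 rad. Origin on the bench under the bottom line of the V. Own axes: y along the groove, x the way the coupling rolls in, z up. Groove 170 mm long (y -85 to +85 mm). Behind it a blue fence 52 mm high, face at x +40 mm, with ribs and foot to x +77 mm. The coupling starts before the ramp, at x -205 to -185, y -25 to +10 mm.
- ramp_foot (a point): Middle of the lower edge of the blue ramp, at bench level, at x = -104 mm of the V-block. From here the ramp, as wide as the groove (170 mm), rises at 12 degrees to a crest 18 mm high at x = -20.5 mm. The coupling's axis starts within 0.15 rad of parallel to this edge.
- groove_mid (a point): Middle of the bottom line of the V, 6 mm above the bench, at x = y = 0 of the V-block. The bare steel V faces slope 30 degrees to the level either side; the entry face ends at the ramp's crest. A seated coupling has its centre straight above this line, 45.5 mm above the bench, parallel to the block's y axis. Sliding it along takes 2 to 4 N.
- stop_face (a point): Point on the groove side of the dark steel end stop, above the bottom line of the V, 6 mm above the bench. The stop closes the groove at its +y end (y = +85 mm of the V-block); it is 58 mm high, 75 mm wide, 8 mm thick. The -y end is open. Against the stop the coupling centre is 46 mm from this face.
- cap: A loose yellow plastic end cap, 91 mm in diameter, 16 mm high, lying on the bench beside the coupling's path on the -y side of the V-block; a bystander. Origin at the centre of its underside.
- screwdriver: A loose screwdriver with a red handle, 81 x 202 x 24 mm, lying behind the V-block's fence; a bystander. Origin at the centre of its underside.
There are look-alikes about, which are no part of the job. What is shaped like the pipe_coupling but pink or white is not meant.

How it is judged:
On the way, in this order (a step that is already met when the one before it is completed fails the run):
1. the coupling has rolled about a sixth of a turn or more on the bench, before the ramp (angle between pipe_coupling's own z axis and vertical above 1 rad and height (world z) of coupling_center below 0.042 m and x of coupling_center in the frame of v_block below -0.08 m), for 0.05 s.
2. the coupling lies in the V (x of coupling_center in the frame of v_block between -0.005 and 0.005 m and z of coupling_center in the frame of v_block between 0.041 and 0.0495 m and angle between the y axis of pipe_coupling and the y axis of v_block, either way round below 0.07 rad), for 0.2 s.
At the end, for the whole second after the job is handed in: The coupling lies at rest in the V (centre within 5 mm of the groove's middle plane and 41 to 49.5 mm above the bench, axis within 0.07 rad of the groove) with its end against the end stop (gap under 4 mm) (all of step 2 and y of coupling_center in the frame of stop_face above -0.05 m and linear speed of pipe_coupling below 0.01 m/s and angular speed of pipe_coupling below 0.2 rad/s); the robot touches nothing.
It fails at once if the coupling is lifted off the bench before the ramp (height (world z) of coupling_center above 0.047 m and x of coupling_center in the frame of v_block below -0.115 m).
It fails at once if the coupling is lifted (its centre more than 62 mm above the bench) (height (world z) of coupling_center above 0.062 m).
It fails at once if the coupling is tipped up on end (angle between pipe_coupling's own y axis and vertical below 1.1 rad).
It fails at once if the loose cap is moved by more than 15 mm (distance of cap from where it was at the start of the episode above 0.015 m).
It fails at once if the screwdriver is moved by more than 15 mm (distance of screwdriver from where it was at the start of the episode above 0.015 m).
It also fails if it takes over 48 s, if anything falls off the work surface, if the arm or the gripper's body presses on something with over 40 N, if the wrist force passes 120 N, or if a joint passes its speed limit or range.

### The arm

A 7-joint arm with a two-finger parallel gripper is mounted at the origin on a cart in front of the work surface, level with it; the furniture and walls round the work are solid. World frame = base frame: x ahead of the robot, y to its left, z up, the work surface at z = 0. Lengths are in m, angles in rad, forces in N, time in s.
With the tool pointing down it reaches from about 0.425 to 0.875 m from the base axis. Payload 4.7 kg.
Tool frame: the origin (TCP) lies midway between the tips of the shut fingers; the grasp point (between the pads) lies 19 mm behind it; x points along the fingers, z is the direction in which the jaws open and shut, and the axes are right-handed (so a half turn about x gives the same grasp; the last joint's range is limited). The gripper opens to 87 mm and grips with 3 to 60 N. Pads are 19 mm wide; open, the fingers measure 117 mm over their backs; the gripper's body (75 mm by 190 mm) begins 51 mm behind the grasp point.
Start: joints at [-1.134, 0.321, -0.07, 1.45, 0.023, 1.371, -0.057], TCP at [0.267, 0.593, 0.223] pointing down, gripper open.
Joint ranges: [-2.86, 2.86], [-0.3, 2.09], [-1.38, 1.24], [0.06, 2.45], [-1.56, 4.7], [0.09, 2.05], [-2.69, 2.69]. Speed limits (rad/s): [2.57, 2.57, 3.14, 3.14, 3.14, 3.14, 3.14].

### API

Orientations are given as a rotation vector (axis times angle).
In Python, from bench import ctrl, vision, close_job gives the robot as it stands. The module is installed in compiled form; this text tells all that it offers.
- The arm moves only by the tool servo_tool, never from a script. Its argument "commands" is a list that holds one entry, the list of rows, each a list of 7 numbers: the turn, a rotation vector about the tool's x, y, z in degrees, then the shift along the tool's x, y, z in mm, then the finger opening in mm, from 0 to 87. In form: [[[wx, wy, wz, x, y, z, grip], ...]]. A call has 1 to 5 rows; each row is the pose to reach, as a shift and turn from the pose commanded when the call began, along the tool's axes at that moment; what a row does not reach only later rows make up. A row lasts 1/8 s, in which the tool goes at most 62.5 mm and 10.7 degrees, less where a joint would pass 70% of its speed; a pose out of reach is approached as far as the arm can. A call with a gripper value outside its range is refused whole. The fingers move at their own pace and stop on an object; "newtons" is the grip in N (left out, the last holds). Time passes only in rows, so rows that repeat a pose let the fingers close. It gives the time, the measured TCP pose, the force and the opening at its end, in the units of the state.
- ctrl.get_state(): the state, without advancing time (a new reading comes with each control period).
- vision.get_image(name): name is "scene" or "top" or "wrist"; returns the picture (400x640x3 uint8, red, green, blue); there is no depth.
- vision.camera_info(name): a dict with "fov_y" (degrees; the focal length in pixels is half the picture's height over the tangent of half this angle, whatever the lens; pixels are square), "cx", "cy" (the principal point, pixels), "pose" (4x4, takes a point from camera to world coordinates). Camera axes: x right, y down, z forward; pixel columns grow to the right and rows downward; lengths in m; the calibration is good to about 2 mm. A picture is of the moment at which its call begins: read the wrist's pose just before it. camera_info takes no time and is no camera call; for the wrist camera it gives the pose at the moment of the call.
- close_job(): hands the job in, once; it reports no verdict.
The state is a dict: "time": time; "joint_positions": joint angles; "qd": joint speeds; "joint_torque": joint torques, N m; "position": TCP position; "tool_rot": TCP orientation; "ft_force": force on the tool from outside, world axes, zero at the start; "torque": the same for the moment, N m; "grip_width": opening from 0.0 (shut) to 1.0 (fully open).
Only numpy, scipy, OpenCV 4.12 (cv2) and the standard library are available. Lean on these libraries where they do the work, as an engineer would, in place of code of your own. Each camera call takes 0.05 s, during which the arm holds its last target. There are 200 camera calls.

## Working session

There is one attempt and no reset: what is moved stays moved. The work goes in short steps, Python scripts to look and compute and a tool call to move; the robot and the scene stay as the last step left them, time stands still between calls to the robot, and variables do not carry over. Pictures are saved under pics/ and viewed, about 8 in all and at most 12, crops included, and the job is handed in when it is done.

Besides the shell and the picture viewer there is one more tool, called after "Emit:" by a JSON object that holds its "method" and its "body", one argument or row to a line. servo_tool: Moves the arm, as the interface text tells. Its arguments: {"type":"object","properties":{"commands":{"type":"array"},"newtons":{"type":"number"}},"required":["commands"]}

```bash
mkdir -p pics
cat > h.py <<'E'
import numpy as np, cv2
from bench import ctrl, vision
from scipy.spatial.transform import Rotation as R
def cam(n):
    c=vision.camera_info(n); f=200/np.tan(np.radians(c['fov_y'])/2)
    return c,f,np.array(c['pose'])
def ray(n,u,v,z):
    c,f,P=cam(n); d=P[:3,:3]@np.array([(u-c['cx'])/f,(v-c['cy'])/f,1]); o=P[:3,3]
    return o+d*(z-o[2])/d[2]
def proj(n,p):
    c,f,P=cam(n); q=P[:3,:3].T@(np.array(p)-P[:3,3]); return q[0]/q[2]*f+c['cx'],q[1]/q[2]*f+c['cy']
def shot(n,name):
    im=vision.get_image(n); cv2.imwrite('pics/'+name,im[:,:,::-1]); return im
E
python3 - <<'E'
from h import *
for n in('scene','top'):
    shot(n,n+'0.png'); print(n,cam(n))
s=ctrl.get_state(); print(s)
print(R.from_rotvec(s['tool_rot']).as_matrix().round(3))
E
```

```text
scene ({'fov_y': 57.74967027937592, 'cx': 327.2962431366574, 'cy': 197.95237276691165, 'pose': array([[ 0.45912412, -0.60059162,  0.6545951 ,  0.07032182],
       [-0.88810905, -0.29237172,  0.35465631, -0.1842983 ],
       [-0.02161851, -0.7441831 , -0.66762576,  0.629595  ],
       [ 0.        ,  0.        ,  0.        ,  1.        ]])}, np.float64(362.67577156902826), array([[ 0.45912412, -0.60059162,  0.6545951 ,  0.07032182],
       [-0.88810905, -0.29237172,  0.35465631, -0.1842983 ],
       [-0.02161851, -0.7441831 , -0.66762576,  0.629595  ],
       [ 0.        ,  0.        ,  0.        ,  1.        ]]))
top ({'fov_y': 51.367780473019046, 'cx': 308.80556388094567, 'cy': 197.6299386120282, 'pose': array([[ 0.02346067, -0.99463222,  0.10077871,  0.51514117],
       [-0.99969814, -0.02260491,  0.00962525,  0.1384071 ],
       [-0.00729549, -0.10097411, -0.9948623 ,  1.01469179],
       [ 0.        ,  0.        ,  0.        ,  1.        ]])}, np.float64(415.86849909963485), array([[ 0.02346067, -0.99463222,  0.10077871,  0.51514117],
       [-0.99969814, -0.02260491,  0.00962525,
[... 212 characters left out ...]
8007,  1.45155639,  0.02260163,
        1.37079204, -0.05689828]), 'qd': array([-1.26721525e-03,  8.48177975e-04, -1.56386351e-05, -1.72966337e-03,
       -2.88837855e-05, -1.63017240e-03,  1.20573877e-03]), 'joint_torque': array([-8.48974814e-04, -4.92566907e+01, -4.06128885e-01, -3.13398814e+01,
       -6.42128382e-02,  3.94568872e-02,  5.63352910e-05]), 'position': array([0.26653073, 0.59229954, 0.22157912]), 'tool_rot': array([-0.89342395,  1.3814422 ,  0.89177364]), 'ft_force': array([-0.01144207,  0.13934064,  0.16112965]), 'torque': array([ 0.001845  , -0.03072144, -0.02782671]), 'grip_width': 0.9997381965695005}
[[-0.001 -0.912  0.41 ]
 [-0.002  0.41   0.912]
 [-1.    -0.    -0.002]]
```

View pics/top0.png

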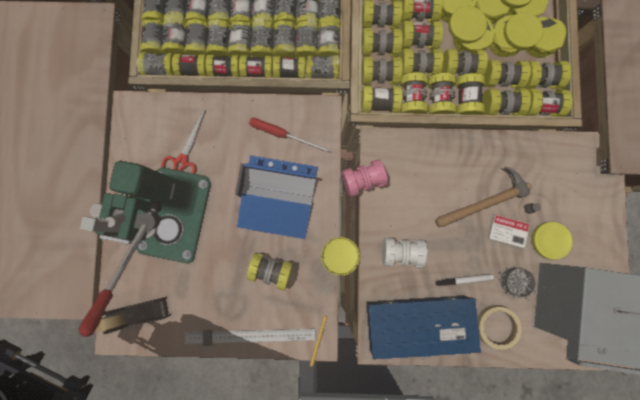

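View pics/scene0.png

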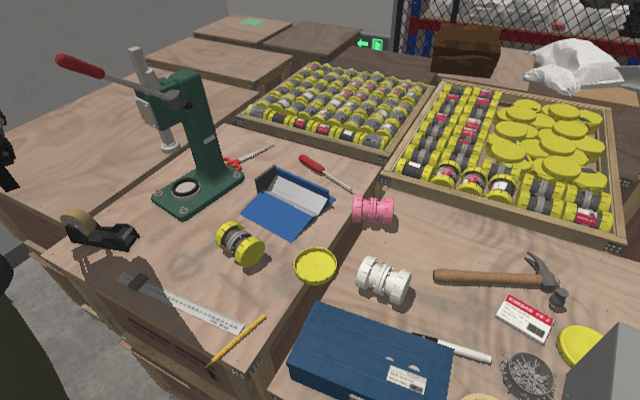

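The top view shows the yellow and grey coupling at (270,270), in front of the blue V-block at (277,200). Its dark stop is at (243,178). The cap is at (340,256) and the screwdriver at (290,133). The look-alikes are pink (366,178), white (405,251) and those in the bins at the top, so I choose (270,270). Next is one close crop.

Run:
```python
import cv2
im=cv2.imread('pics/top0.png')[145:300,220:370]
cv2.imwrite('pics/crop1.png',cv2.resize(im,(750,775)[:2],interpolation=cv2.INTER_CUBIC)[:600*1] if 0 else cv2.resize(im,(580,600),interpolation=cv2.INTER_CUBIC))
```

```text
(no output)
```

View pics/crop1.png

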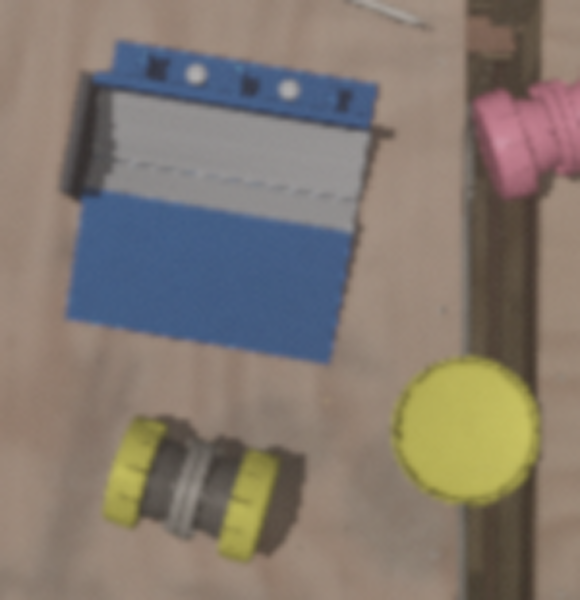

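The crop confirms the coupling: yellow caps and dark middle, centre near crop (190,489). The ramp foot edge runs (67,320)-(330,362), the crest (85,193)-(355,233), and the groove line about (120,160)-(360,195).

Run:
```python
from h import *
k=3.869
def P(u,v,z): return ray('top',220+u/k-.37,145+v/k-.37,z)
a,b=P(67,320,0),P(330,362,0); c,d=P(85,193,.018),P(355,233,.018)
print('foot',a,b,np.linalg.norm(a-b),'crest',c,d,np.linalg.norm(c-d))
g1,g2=P(120,160,.006),P(360,195,.006)
def ang(p,q): v=(p-q)[:2]; return np.arctan2(v[1],v[0])
for p,q in((a,b),(c,d),(g1,g2)): print('yaw',ang(p,q)-np.pi/2)
yaw=np.mean([ang(a,b),ang(c,d)])-np.pi/2
Y=np.array([-np.sin(yaw),np.cos(yaw),0]);X=np.array([np.cos(yaw),np.sin(yaw),0])
o1=(a+b)/2+.104*X; o2=(c+d)/2+.0205*X; print('o from foot',o1,'crest',o2)
o=(o1+o2)/2;o[2]=0
for n,p in(('g1',g1),('g2',g2)): print(n,(p-o)@X,(p-o)@Y)
C=P(190,489,.036); print('C',C,'block',(C-o)@X,(C-o)@Y)
cl,cr=P(120,469,.034),P(258,509,.034); print('len',np.linalg.norm(cl-cr),'yaw',ang(cl,cr)-np.pi/2-yaw)
cap=P(466,430,.016); print('cap',cap,(cap-o)@X,(cap-o)@Y)
print('yaw',yaw,'o',o,X,Y)
# scene check
for n,p in(('o groove',o+[0,0,.006]),('foot',o-.104*X),('C',[C[0],C[1],.034]),('stop',o+.085*Y+[0,0,.006])): print(n,np.round(proj('scene',p),1))
```

```text
foot [0.54116758 0.32166274 0.        ] [0.51871873 0.15532736 0.        ] 0.1678433982421736 crest [0.61997769 0.31040682 0.018     ] [0.5987943  0.14143927 0.018     ] 0.17029024995594047
yaw -0.13415075975114132
yaw -0.12471889614113629
yaw -0.12296936243407952
o from foot [0.63307319 0.22507138 0.        ] crest [0.62971451 0.22327704 0.018     ]
g1 0.0025938979963516908 0.06787981375088638
g2 0.0035859323117131835 -0.0855539166411107
C [0.44066737 0.23700661 0.036     ] block -0.19078737878687377 -0.011892716321097098
len 0.08672407555732273 yaw -0.12443886312373942
cap [0.47902264 0.07044258 0.016     ] -0.13125391004788026 -0.17211278156922047
yaw -0.1294348279461388 o [0.63139385 0.22417421 0.        ] [ 0.991635   -0.12907372  0.        ] [0.12907372 0.991635   0.        ]
o groove [291.5 200.9]
foot [264.4 227.2]
C [239.4 242.8]
stop [266.6 189.1]
```

Run:
```python
from h import *
def tri(t,s):
    A=[];b=[]
    for n,(u,v) in(('top',t),('scene',s)):
        c,f,P=cam(n); d=P[:3,:3]@np.array([(u-c['cx'])/f,(v-c['cy'])/f,1]); d/=np.linalg.norm(d); M=np.eye(3)-np.outer(d,d); A.append(M); b.append(M@P[:3,3])
    return np.linalg.lstsq(np.vstack(A),np.hstack(b),rcond=None)[0]
print('handle end',tri((84,331),(57,57)),'handle start',tri((109,293),(105,79)),'lever pivot',tri((150,220),(190,104)), 'post',tri((92,222),(137,50)))
print('pink',ray('top',366,178,.03),'tapedisp',ray('top',135,315,.03))
print('press base right',ray('top',210,180,0),ray('top',200,262,0))
s=ctrl.get_state();p=s['position']
yaw=-.127;X=np.array([np.cos(yaw),np.sin(yaw),0]);Y=np.array([-X[1],X[0],0]);o=np.array([.632,.224,0])
T=R.from_rotvec(s['tool_rot']).as_matrix()
print(p, 'block',(p-o)@X,(p-o)@Y)
for bx,by in((-.27,-.012),):
    g=o+bx*X+by*Y+[0,0,.22]; print(g, np.hypot(*g[:2]), 'tool shift mm',1000*T.T@(g-p))
```

```text
handle end [0.38017889 0.45316061 0.4240567 ] handle start [0.42869159 0.44439716 0.37143397] lever pivot [0.55270311 0.41759588 0.27257436] post [0.53369984 0.47538021 0.38155619]
pink [0.66511938 0.01243053 0.03      ] tapedisp [0.33202489 0.54476132 0.03      ]
press base right [0.65610155 0.39299147 0.        ] [0.45546869 0.40771037 0.        ]
[0.26653073 0.59229954 0.22157912] block -0.40917430993937715 0.3190434482532841
[0.36265458 0.24629454 0.22      ] 0.43838265000885274 tool shift mm [   2.07059383 -229.61473902 -276.10601417]
```

Emit:
{"method": "servo_tool", "body": {
  "commands": [
    [[0,0,0,0,-17,-59,60],[0,0,0,0,-35,-118,60],[0,0,0,0,-62,-160,60],[-5,0,0,0,-90,-203,60],[-8,0,0,0,-90,-203,60]]
  ]
}}

```text
time: 0.72
position: [0.2668, 0.3669, 0.2224]
tool_rot: [-0.996, 1.332, 0.995]
ft_force: [-0.6, 0.7, 0.8]
grip_width: 0.691
```

Emit:
{"method": "servo_tool", "body": {
  "commands": [
    [[-4,0,0,10,-45,-32,60],[-9,0,0,30,-90,-63,60],[-9,0,0,50,-126,-89,60],[-9,0,0,70,-126,-89,60],[-9,0,0,70,-126,-89,60]]
  ]
}}

```text
time: 1.35
position: [0.3606, 0.2488, 0.151]
tool_rot: [-1.116, 1.27, 1.116]
ft_force: [0.6, 0.5, -0.2]
grip_width: 0.686
```

```bash
cat > q.py <<'E'
from h import *
yaw=-.127;X=np.array([np.cos(yaw),np.sin(yaw),0]);Y=np.array([-X[1],X[0],0]);o=np.array([.632,.224,0])
def st():
    s=ctrl.get_state();p=s['position'];T=R.from_rotvec(s['tool_rot']).as_matrix()
    print('t',s['time'],'block mm',(1000*np.array([(p-o)@X,(p-o)@Y,p[2]])).round(1),'tool z yaw',np.arctan2(-T[0,2],T[1,2]).round(3),'down',T[:,0].round(3),'F',s['ft_force'].round(1),'w',s['grip_width'])
E
python3 - <<'E'
from q import *
st(); print(cam('wrist')[2].round(3)); shot('wrist','w1.png'); shot('top','t1.png')
E
```

```text
t 1.35 block mm [-272.4   -9.7  151. ] tool z yaw -0.127 down [-0.003 -0.002 -1.   ] F [ 0.6  0.5 -0.2] w 0.6859774732580022
[[ 0.126  0.964  0.236  0.297]
 [ 0.992 -0.122 -0.032  0.258]
 [-0.002  0.238 -0.971  0.314]
 [ 0.     0.     0.     1.   ]]
```

View pics/w1.png

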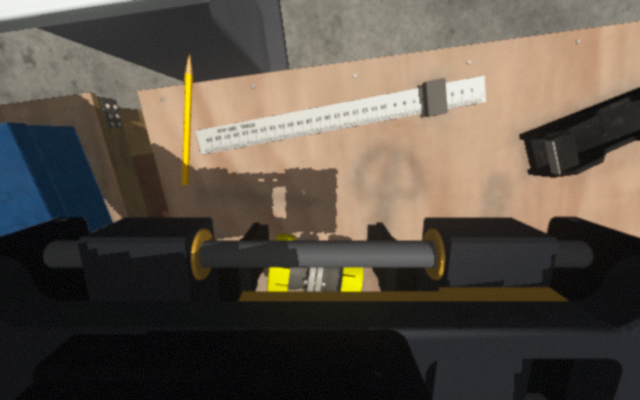

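The wrist view shows the coupling centred between the fingers (columns 268-364, row 280). I'll lower behind it and push.

Emit:
{"method": "servo_tool", "body": {
  "commands": [
    [[0,0,0,50,0,-2,60],[0,0,0,100,0,-2,60],[0,0,0,128,-4,-2,60],[0,0,0,128,-18,-2,60],[0,0,0,128,-28,-2,60]]
  ]
}}

```text
time: 2.08
position: [0.3914, 0.2457, 0.0264]
tool_rot: [-1.116, 1.263, 1.115]
ft_force: [-4.5, 0.0, 3.0]
grip_width: 0.689
```

Emit:
{"method": "servo_tool", "body": {
  "commands": [
    [[0,0,0,0,-8,0,60],[0,0,0,0,-16,0,60],[0,0,0,0,-24,0,60],[0,0,0,0,-32,0,60],[0,0,0,0,-40,0,60]]
  ]
}}

```text
time: 2.7
position: [0.4293, 0.2395, 0.0246]
tool_rot: [-1.116, 1.266, 1.116]
ft_force: [-1.3, 0.3, -0.0]
grip_width: 0.693
```

Run:
```python
from q import *
st(); a=shot('top','t2.png')
cv2.imwrite('pics/c2.png',cv2.resize(a[145:300,200:370,::-1],(660,600),interpolation=cv2.INTER_CUBIC))
```

```text
t 2.7 block mm [-203.   -10.3   24.6] tool z yaw -0.126 down [ 0.  0. -1.] F [-1.3  0.3 -0. ] w 0.6926525480232623
```

View pics/c2.png

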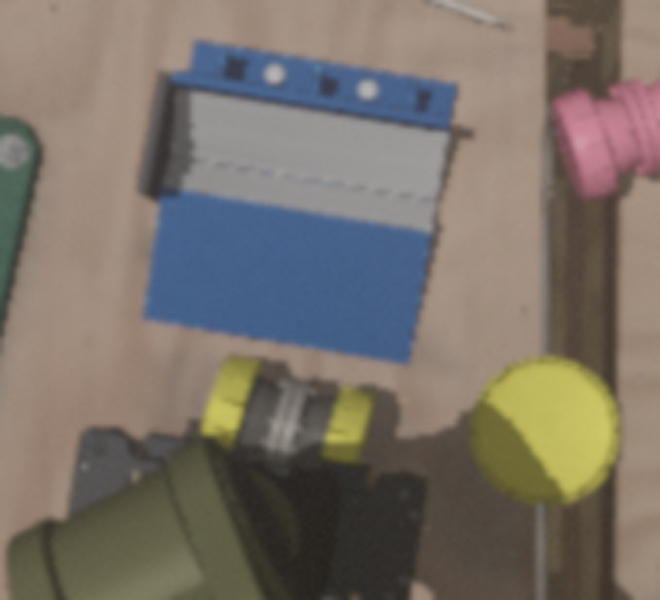

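The coupling is ahead of the fingers, at about the cap tops (235,357) and (357,388), and still slightly yawed. The push should square it, so I continue slowly.

Emit:
{"method": "servo_tool", "body": {
  "commands": [
    [[0,0,0,0,-7,0,60],[0,0,0,0,-14,0,60],[0,0,0,0,-21,0,60],[0,0,0,0,-28,0,60],[0,0,0,0,-35,0,60]]
  ]
}}

```text
time: 3.38
position: [0.4641, 0.2351, 0.0246]
tool_rot: [-1.116, 1.266, 1.116]
ft_force: [-0.3, -0.2, -0.9]
grip_width: 0.691
```

Run:
```python
from q import *
st(); a=shot('top','t3.png'); b=shot('scene','s3.png')
c=[cv2.resize(a[145:300,200:360,::-1],(400,388),interpolation=cv2.INTER_CUBIC),cv2.resize(b[145:300,180:340,::-1],(400,388),interpolation=cv2.INTER_CUBIC)]
cv2.imwrite('pics/c3.png',np.hstack(c))
```

```text
t 3.375 block mm [-167.9  -10.3   24.6] tool z yaw -0.126 down [ 0.  0. -1.] F [-0.3 -0.2 -0.9] w 0.690788223141394
```

View pics/c3.png

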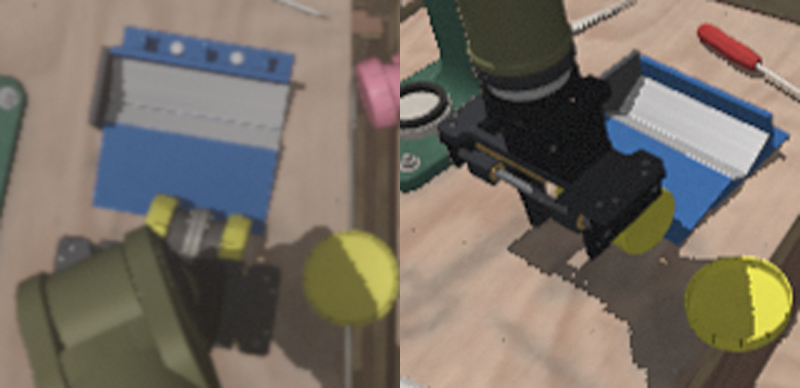

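Run:
```python
from q import *
k=2.5
def B(u,v,z,f=k):
    p=ray('top',200+u/f-.3,145+v/f-.3,z); return (1000*np.array([(p-o)@X,(p-o)@Y])).round(1),p
l,pl=B(163,195,.05); r,pr=B(240,215,.05)
print('cap front tops',l,r,'outer ends',B(147,222,.036)[0],B(251,238,.036)[0])
l2,_=B(235/3.882*k,357/3.871*k,.05);r2,_=B(355/3.882*k,390/3.871*k,.05);print('prev',l2,r2)
```

```text
cap front tops [-82.3  13.9] [-89.9 -59.6] outer ends [-109.2   26.3] [-109.3  -72.5]
prev [-116.3   19.3] [-125.   -54.4]
```

Coupling centre is about (-120,-23) mm in the block frame, still yawed about 0.1 rad, so the +y finger barely reaches it. I'll back off a little, shift 12 mm to -y and push on.

Emit:
{"method": "servo_tool", "body": {
  "commands": [
    [[0,0,0,0,4,0,54],[0,0,0,0,4,-13,54],[0,0,0,0,-3,-13,54],[0,0,0,0,-9,-13,54],[0,0,0,-1,-15,-13,54]]
  ]
}}

```text
time: 4.1
position: [0.4769, 0.2204, 0.0256]
tool_rot: [-1.115, 1.267, 1.116]
ft_force: [-3.2, -0.3, 1.6]
grip_width: 0.618
```

Emit:
{"method": "servo_tool", "body": {
  "commands": [
    [[0,0,0,-1,-6,0,54],[0,0,0,-2,-12,0,54],[0,0,0,-3,-18,0,54],[0,0,0,-4,-24,0,54],[0,0,0,-4,-30,0,54]]
  ]
}}

```text
time: 4.72
position: [0.5069, 0.2167, 0.0297]
tool_rot: [-1.116, 1.266, 1.116]
ft_force: [-4.4, 0.4, 2.6]
grip_width: 0.621
```

Run:
```python
from q import *
st(); a=shot('top','t4.png'); b=shot('scene','s4.png')
c=[cv2.resize(a[145:300,200:360,::-1],(400,388),interpolation=cv2.INTER_CUBIC),cv2.resize(b[145:300,180:340,::-1],(400,388),interpolation=cv2.INTER_CUBIC)]
cv2.imwrite('pics/c4.png',np.hstack(c))
```

```text
t 4.725 block mm [-123.1  -23.1   29.7] tool z yaw -0.126 down [ 0.  0. -1.] F [-4.4  0.4  2.6] w 0.621022740121341
```

View pics/c4.png

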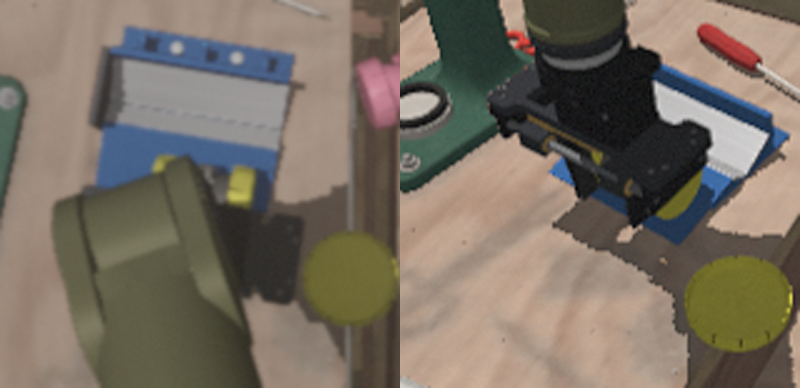

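The coupling is now square, on the ramp, and in contact with both fingers (4.4 N). I continue over the crest.

Emit:
{"method": "servo_tool", "body": {
  "commands": [
    [[0,0,0,-1,-6,0,54],[0,0,0,-2,-12,0,54],[0,0,0,-3,-18,0,54],[0,0,0,-4,-24,0,54],[0,0,0,-4,-30,0,54]]
  ]
}}

```text
time: 5.45
position: [0.5368, 0.2128, 0.0337]
tool_rot: [-1.116, 1.266, 1.116]
ft_force: [-3.4, 1.0, 2.4]
grip_width: 0.62
```

Emit:
{"method": "servo_tool", "body": {
  "commands": [
    [[0,0,0,0,-6,0,54],[0,0,0,-1,-12,0,54],[0,0,0,-1,-18,0,54],[0,0,0,-2,-24,0,54],[0,0,0,-2,-30,0,54]]
  ]
}}

```text
time: 6.08
position: [0.5682, 0.2085, 0.036]
tool_rot: [-1.117, 1.264, 1.113]
ft_force: [0.2, -1.2, 0.8]
grip_width: 0.624
```

Emit:
{"method": "servo_tool", "body": {
  "commands": [
    [[0,0,0,0,-4,0,54],[0,0,0,0,-8,0,54],[0,0,0,0,-8,0,54],[0,0,0,0,-8,0,54],[0,0,0,0,-8,0,54]]
  ]
}}

```text
time: 6.7
position: [0.5739, 0.2081, 0.0356]
tool_rot: [-1.116, 1.266, 1.116]
ft_force: [-0.1, 1.0, -0.8]
grip_width: 0.619
```

Run:
```python
from q import *
st(); a=shot('top','t5.png'); b=shot('scene','s5.png')
c=[cv2.resize(a[145:300,200:360,::-1],(400,388),interpolation=cv2.INTER_CUBIC),cv2.resize(b[145:300,180:340,::-1],(400,388),interpolation=cv2.INTER_CUBIC)]
cv2.imwrite('pics/c5.png',np.hstack(c))
```

```text
t 6.7 block mm [-55.7 -23.1  35.6] tool z yaw -0.126 down [-0.  0. -1.] F [-0.1  1.  -0.8] w 0.6185385040848569
```

View pics/c5.png

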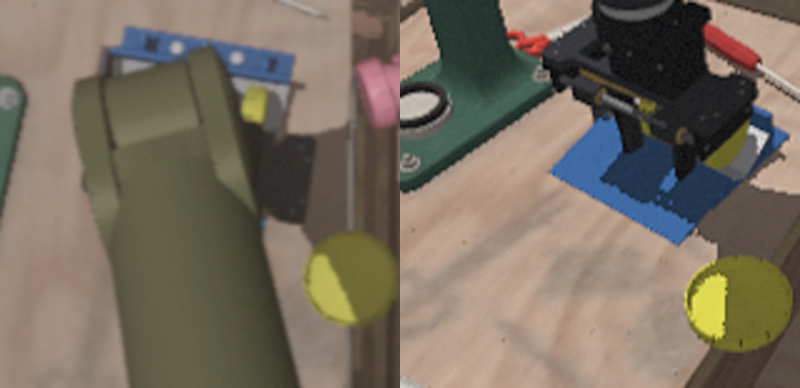

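It looks seated in the V: the end face is visible in the groove, and the force is near zero. Now I retreat, rise, close the fingers and go round to the -y end.

Emit:
{"method": "servo_tool", "body": {
  "commands": [
    [[0,0,0,0,12,0,54],[0,0,0,-50,12,-10,0],[0,0,0,-80,0,-40,0],[0,0,0,-80,-30,-75,0],[0,0,0,-80,-56,-90,0]]
  ]
}}

```text
time: 7.42
position: [0.6185, 0.1092, 0.1166]
tool_rot: [-1.115, 1.266, 1.113]
ft_force: [-0.7, 0.1, 0.5]
grip_width: 0.251
```

Emit:
{"method": "servo_tool", "body": {
  "commands": [
    [[0,0,0,0,0,-40,0],[0,0,0,0,0,-80,0],[0,0,0,0,0,-80,0],[0,0,0,0,0,-80,0]]
  ]
}}

```text
time: 7.92
position: [0.6077, 0.0334, 0.1156]
tool_rot: [-1.115, 1.265, 1.117]
ft_force: [0.5, 0.5, 0.1]
grip_width: 0.007
```

Run:
```python
from q import *
st(); a=shot('top','t6.png'); b=shot('scene','s6.png')
c=[cv2.resize(a[130:285,200:360,::-1],(400,388),interpolation=cv2.INTER_CUBIC),cv2.resize(b[130:285,180:340,::-1],(400,388),interpolation=cv2.INTER_CUBIC)]
cv2.imwrite('pics/c6.png',np.hstack(c))
```

```text
t 7.925 block mm [ 1.000e-01 -1.921e+02  1.156e+02] tool z yaw -0.126 down [-0.     0.001 -1.   ] F [0.5 0.5 0.1] w 0.0070190150168377465
```

View pics/c6.png

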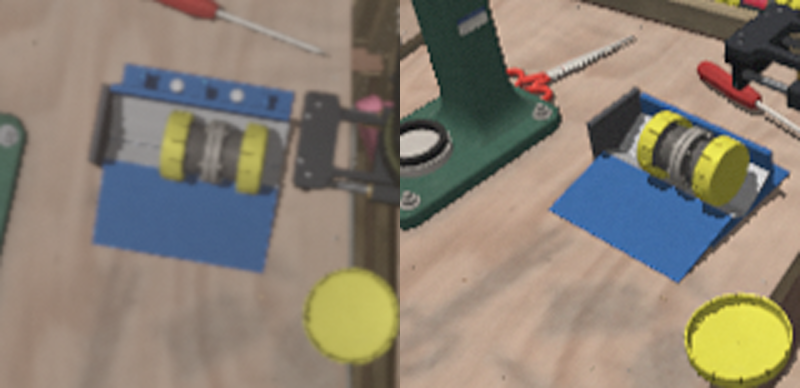

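The coupling lies seated in the V, parallel to the groove, with its ends at about crop x 161 and 270-280. I measure the ends to set the push length.

Run:
```python
from q import *
def B(u,v,z):
    p=ray('top',200+u/2.5-.3,130+v/2.5-.3,z); return (1000*np.array([(p-o)@X,(p-o)@Y])).round(1)
print('left end',B(161,145,.06),'right end top',B(268,160,.075),'stop face',B(110,112,.058),'mid ring',B(215,152,.075))
```

```text
left end [-2.9 27.5] right end top [ -3.6 -73. ] stop face [20.8 79.7] mid ring [ -3.5 -24.2]
```

Emit:
{"method": "servo_tool", "body": {
  "commands": [
    [[0,0,0,0,0,40,0],[0,0,0,30,0,72,0],[0,0,0,60,0,76,0],[0,0,0,78,0,76,0],[0,0,0,78,0,82,0]]
  ]
}}

```text
time: 8.65
position: [0.6174, 0.1129, 0.0362]
tool_rot: [-1.115, 1.27, 1.116]
ft_force: [0.3, -1.3, 1.4]
grip_width: 0.006
```

Emit:
{"method": "servo_tool", "body": {
  "commands": [
    [[0,0,0,0,0,7,0],[0,0,0,0,0,14,0],[0,0,0,0,0,21,0],[0,0,0,0,0,28,0],[0,0,0,0,0,35,0]]
  ]
}}

```text
time: 9.28
position: [0.6232, 0.1476, 0.0379]
tool_rot: [-1.117, 1.267, 1.115]
ft_force: [0.2, -3.5, 1.8]
grip_width: 0.005
```

Emit:
{"method": "servo_tool", "body": {
  "commands": [
    [[0,0,0,0,0,7,0],[0,0,0,0,0,14,0],[0,0,0,0,0,21,0],[0,0,0,0,0,27,0],[0,0,0,0,0,32,0]]
  ]
}}

```text
time: 9.9
position: [0.6271, 0.1805, 0.0377]
tool_rot: [-1.116, 1.266, 1.116]
ft_force: [0.9, -4.0, 2.4]
grip_width: 0.008
```

Run:
```python
from q import *
st()
```

```text
t 9.9 block mm [  0.7 -43.8  37.7] tool z yaw -0.126 down [ 0.  0. -1.] F [ 0.9 -4.   2.4] w 0.008278110824524487
```

Emit:
{"method": "servo_tool", "body": {
  "commands": [
    [[0,0,0,0,0,4,0],[0,0,0,0,0,8,0],[0,0,0,0,0,11,0],[0,0,0,0,0,14,0],[0,0,0,0,0,16,0]]
  ]
}}

```text
time: 10.52
position: [0.629, 0.1962, 0.0376]
tool_rot: [-1.116, 1.266, 1.116]
ft_force: [0.2, -3.3, 2.6]
grip_width: 0.003
```

Emit:
{"method": "servo_tool", "body": {
  "commands": [
    [[0,0,0,0,0,1,0],[0,0,0,0,0,2,0],[0,0,0,0,0,3,0]]
  ]
}}

```text
time: 10.9
position: [0.6293, 0.1989, 0.0376]
tool_rot: [-1.116, 1.266, 1.116]
ft_force: [-0.5, -3.7, 4.0]
grip_width: 0.007
```

Emit:
{"method": "servo_tool", "body": {
  "commands": [
    [[0,0,0,0,0,1,0],[0,0,0,0,0,2,0]]
  ]
}}

```text
time: 11.15
position: [0.6296, 0.2011, 0.0376]
tool_rot: [-1.116, 1.266, 1.116]
ft_force: [0.2, -4.1, 2.6]
grip_width: 0.003
```

Emit:
{"method": "servo_tool", "body": {
  "commands": [
    [[0,0,0,0,0,1,0],[0,0,0,0,0,2,0]]
  ]
}}

```text
time: 11.4
position: [0.6299, 0.2031, 0.0376]
tool_rot: [-1.116, 1.266, 1.116]
ft_force: [0.1, -2.9, 2.6]
grip_width: 0.004
```

Emit:
{"method": "servo_tool", "body": {
  "commands": [
    [[0,0,0,0,0,1,0],[0,0,0,0,0,2,0]]
  ]
}}

```text
time: 11.65
position: [0.6299, 0.2034, 0.0376]
tool_rot: [-1.116, 1.268, 1.115]
ft_force: [-1.4, -7.0, 4.6]
grip_width: 0.007
```

Emit:
{"method": "servo_tool", "body": {
  "commands": [
    [[0,0,0,0,0,1,0],[0,0,0,0,0,2,0]]
  ]
}}

```text
time: 11.9
position: [0.6299, 0.2034, 0.0375]
tool_rot: [-1.117, 1.271, 1.114]
ft_force: [-3.2, -11.3, 6.5]
grip_width: 0.005
```

The force rises (11 N) and the motion stalls at y = -20.6 mm, within 2 mm of what I expected. The coupling is at the stop. I back off and look.

Emit:
{"method": "servo_tool", "body": {
  "commands": [
    [[0,0,0,0,0,-6,0],[0,0,0,0,0,-30,0],[0,0,0,0,0,-80,0],[0,0,0,-50,0,-120,0],[0,0,0,-100,0,-170,0]]
  ]
}}

```text
time: 12.52
position: [0.6088, 0.0437, 0.1312]
tool_rot: [-1.115, 1.266, 1.117]
ft_force: [1.8, -0.3, 0.0]
grip_width: 0.006
```

Emit:
{"method": "servo_tool", "body": {
  "commands": [
    [[0,0,0,0,0,-20,0],[0,0,0,0,0,-20,0],[0,0,0,0,0,-20,0],[0,0,0,0,0,-20,0]]
  ]
}}

```text
time: 13.02
position: [0.6066, 0.0274, 0.1292]
tool_rot: [-1.117, 1.266, 1.12]
ft_force: [-1.3, 0.6, 0.0]
grip_width: 0.008
```

Run:
```python
from q import *
st(); a=shot('top','t7.png'); b=shot('scene','s7.png')
c=[cv2.resize(a[130:285,200:360,::-1],(400,388),interpolation=cv2.INTER_CUBIC),cv2.resize(b[130:285,180:340,::-1],(400,388),interpolation=cv2.INTER_CUBIC)]
cv2.imwrite('pics/c7.png',np.hstack(c))
```

```text
t 13.025 block mm [  -0.3 -198.2  129.2] tool z yaw -0.123 down [-0.002  0.    -1.   ] F [-1.3  0.6  0. ] w 0.008166628146457616
```

View pics/c7.png

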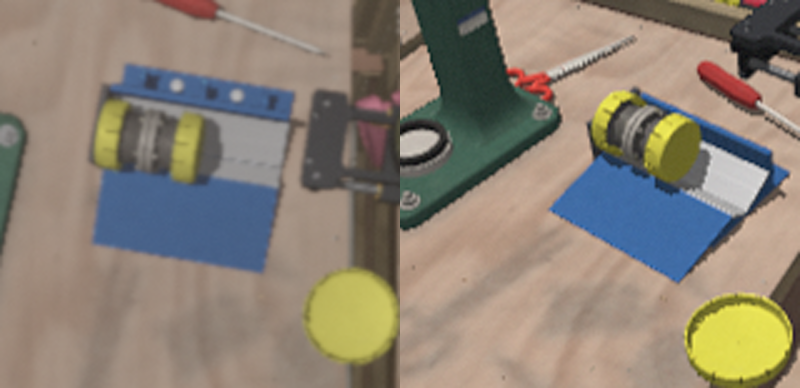

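The coupling lies square in the groove with its left cap against the stop, at crop (95-125,135). The cap at (350,315) and the screwdriver are unmoved, and the arm is clear. I hand it in.

```bash
python3 -c "
from bench import close_job; print(close_job())"
```

```text
the job is handed in; nothing more can be done
None
```

I rolled the coupling along the bench, up the ramp and into the V groove with two partly open fingertips. I then slid it along the groove with the shut fingers on its end until it met the stop, backed the arm clear and handed in at about 13 s. `close_job()` gives no verdict, so what follows is from my own checks.

- **At the stop:** The finger stalled with the force rising from about 4 N to 11 N. That was at y = -20.6 mm in the V-block frame, within about 2 mm of where I expected contact. I did not measure the gap itself. The coupling's top hides the stop in the last top view, so contact rests on the stall.
- **In the groove:** The last pictures show the coupling lying square in the V.
- **Bystanders:** The cap and screwdriver look unmoved, and the gripper was about 130 mm above the bench and well clear of the coupling.
- **Rolling step:** I did not measure the turn on the bench. The coupling travelled about 70 mm before the ramp, which is roughly 2 rad if it rolled cleanly, against the 1 rad needed.
- **What went wrong on the way:** The first contact knocked the coupling ahead, still yawed by about 0.1 rad and drifting to -y. I moved the fingers 13 mm toward -y before the ramp, and the coupling was square once on it.

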